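# Dock the washing-up caddy and hook it in place

## Robot

A 7-joint arm with a two-finger parallel gripper is mounted at the origin on the work surface. World frame = base frame: x ahead of the robot, y to its left, z up, the work surface at z = 0. Lengths are in m, angles in rad, forces in N, time in s.
With the tool pointing down it reaches from about 0.425 to 0.95 m from the base axis. Payload 16.7 kg.
Tool frame: the origin (TCP) lies at the very end of the fingers, on their centre line; the grasp point (between the pads) lies 19 mm behind it; z points along the fingers, y is the direction in which the jaws open and shut (so a half turn about z gives the same grasp; the last joint's range is limited). The gripper opens to 94 mm and grips with 3 to 60 N. Pads are 16 mm wide; open, the fingers measure 119 mm over their backs; the gripper's body (75 mm by 177 mm) begins 78 mm behind the grasp point.
Start: joints at [-1.347, 0.426, 0.074, 1.606, -0.034, 1.111, -0.067], TCP at [0.246, 0.628, 0.205] pointing down, gripper open.
Joint ranges: [-2.85, 2.85], [-0.5, 2.14], [-1.23, 1.37], [0.21, 2.46], [-1.02, 4.16], [0.16, 2.05], [-2.73, 2.73]. Speed limits (rad/s): [1.89, 1.89, 2.39, 2.39, 3.01, 3.01, 3.01].

## Interface

Orientations are given as a unit quaternion [w, x, y, z].
In Python, from station import r, sense, read_camera, calibration, order gives the robot as it stands. Calls block until the motion is done:
- r.move_to(position, orientation): joint-space move of the TCP to a pose.
- r.move_straight(position, velocity=0.15, attitude=None, until_force=None): straight line of the TCP; attitude=None keeps the orientation; velocity is the mean speed in m/s. With until_force (N) it stops when the force on the tool has changed by that much, and returns True; else False.
- r.move_j(angles): joint-space move.
- r.set_gripper(opening, grasp_force=None): opening from 0.0 (shut) to 1.0 (fully open); grasp_force is the grip in N (None keeps the last); returns when the fingers have stopped.
- r.dwell(seconds).
- r.solve_ik(position, orientation): joint angles nearest the present ones, or None.
- sense(): the state.
- read_camera(name): name is "scene" or "top" or "wrist"; returns (picture, depth): 480x640x3 uint8, red, green, blue; 480x640 float32, m along the optical axis (not along the pixel's ray), 0 where there is no reading.
- calibration(name): a dict with "intrinsics" (3x3 intrinsics, pixels), "D" ([k1, k2, p1, p2, k3] as OpenCV has them; the pictures are not rectified), "cam_to_world" (4x4, takes a point from camera to world coordinates); the wrist camera has in their place "T_tool_cam" (4x4, takes a point from camera to tool coordinates, whose origin is the TCP and whose axes are the flange's). Camera axes: x right, y up, looking along -z (the intrinsics and any distortion apply to the point x, -y, -z); pixel columns grow to the right and rows downward; lengths in m; the calibration is good to about 2 mm. A picture is of the moment at which its call begins: read the wrist's pose just before it. calibration takes no time and is no camera call.
A pose or a line that the arm cannot do raises r.Unreachable and nothing moves.
- order.sign_off(): hands the job in, once; it reports no verdict.
The state is a dict: "time": time; "joint_pos": joint angles; "joint_vel": joint speeds; "effort": joint torques, N m; "tcp_pos": TCP position; "ee_rot": TCP orientation; "force": force on the tool from outside, world axes, zero at the start; "torque": the same for the moment, N m; "finger_gap": opening from 0.0 (shut) to 1.0 (fully open).
Only numpy, scipy, OpenCV 4.12 (cv2) and the standard library are available. Lean on these libraries where they do the work, as an engineer would, in place of code of your own. Each camera call takes 0.05 s, during which the arm holds its last target. There are 200 camera calls.

## Task

Put the washing-up caddy into the rail dock on the worktop: lead its foot in at the flared open end, ring first, and slide it fully home against the stop. Then swing the curved steel hook round its post, through the caddy's ring, until it stops, so the caddy is locked in. Keep the caddy upright and do not disturb the soap bottle, the mug or the white drain fitting.

Things in the scene. Friction and masses are not known exactly. Their poses are not given: they have to be found in the camera images.
- caddy: Loose washing-up caddy, 0.3 to 0.65 kg: white open box 70 (x) x 112 (y) mm, rim 66 mm above the worktop, on a blue foot 96 (x) x 120 (y) x 8 mm whose flanges stick out 13 mm on each x side. A blue handle bar runs along y above the box; a steel ring stands out from its leading (-y) end. Origin: centre of the foot's underside, z up. Starts flat on the worktop at the robot's left.
- caddy_handle (a point): Middle of the caddy's handle bar, 112 mm above the caddy's underside on its centre line. The bar is 14 mm wide (caddy x), 16 mm high (104 to 120 mm) and 100 mm long (caddy y), open beneath: 38 mm free down to the box rim, contents lie lower. Same axes as caddy.
- caddy_ring (a point): Centre of the caddy's upright steel ring, at caddy (0, -79, 75) mm: 28 mm inner and 42 mm outer diameter, bar 7 mm thick, lying in the caddy's y-z plane, so its hole runs along caddy x.
- dock: Fixed grey metal dock; origin and axes are those of the caddy when home (worktop height). Rails along y from -64 to +70 mm, 100 mm apart inside, 15.5 mm high; inward lips leave 11.5 mm height for the foot and 80 mm between them for the box, so nothing fits in from above. The floor is the worktop. A cross bar, face at y = -60 mm, stops the foot. The hook's post stands at (0, -134) mm.
- dock_mouth (a point): Middle of the dock's only open end, at dock (0, 100, 0) mm; the caddy enters here, moving along the dock's -y. Blue guides flare the mouth from 100 mm wide at dock y = +70 to about 128 mm at y = +100, without lips. Same axes as dock.
- dock_eye (a point): Point at dock (0, -79, 75) mm where the centre of the caddy's ring lies when the caddy is fully home.
- hook (a joint): Hook angle q about its upright post (rad), growing anticlockwise from above: 0 fully open, 2.0 fully closed (end stop). Starts at 0 to 0.6; stays where left (about 1 N at the tab moves it). Seen from the post, anticlockwise from dock +x, the tail with the tab lies at q - 90 degrees, the tip at q + 20 degrees, the ring of a caddy that is home at 90 degrees: the tip enters it at q of about 1.2.
- hook_tab (a point): On the hook's upright red tab at the tail, 55 mm from the post axis, 123 mm above the worktop. The tab is a flat plate 8 mm thick along the swing, 32 mm wide along the radius (41 to 73 mm from the post axis), from 71 to 127 mm above the worktop. Push its flat face on the side away from the arc, so that the tip leads. Its axes turn with the hook.
- hook_tip (a point): Free end of the curved hook: a level arc of 8 mm round steel bar, radius 55 mm about the post axis, 75 mm above the worktop, spanning 110 degrees from the tail (spoke and red tab) to this tip.
- soap: Bystander: white washing-up liquid bottle with a red cap, 70 mm diameter, 200 mm high, standing beyond the dock. Origin: centre of its underside.
- mug: Bystander: blue mug, 80 mm diameter, 90 mm high. Origin: centre of its underside.
- trap: Bystander: white plastic drain fitting, upright, 60 mm diameter, 85 mm high, with a side pipe reaching 67 mm out along its +x. Origin: centre of its underside.
Mind the look-alikes: they are no part of the job. Leave any yellow look-alike of the caddy alone.

How it is judged:
By the outcome, as a careful person would: the job done as asked, in the order asked, and still so for the second after the job is handed in, with the robot touching nothing.
It also fails if it takes over 69 s, if anything falls off the work surface, if the arm or the gripper's body presses on something with over 40 N, if the wrist force passes 120 N, or if a joint passes its speed limit or range.

## Working session

There is one attempt and no reset: what is moved stays moved. The work goes in short steps, each a Python script; the robot and the scene stay as the last script left them, time stands still between calls to the robot, and variables do not carry over. Pictures are saved under pics/ and viewed, about 8 in all and at most 12, crops included, and the job is handed in when it is done.

```bash
mkdir -p pics; ls; python3 - <<'E'
from station import r,sense,read_camera,calibration
import cv2,numpy as np
np.set_printoptions(precision=4,suppress=True)
s=sense();print(s['time'],s['tcp_pos'],s['ee_rot'],s['finger_gap'])
for n in('scene','top'):
    p,d=read_camera(n);cv2.imwrite(f'pics/{n}0.png',p[:,:,::-1]);np.savez(f'pics/{n}0.npz',p=p,d=d)
    c=calibration(n);print(n,c)
print(calibration('wrist'))
E
```

```text
pics
0.0 [0.2464 0.6279 0.2048] [-0.0001  0.1858  0.9826 -0.0007] 0.9993950747728745
scene {'intrinsics': array([[460.0025,   0.    , 321.1272],
       [  0.    , 460.0025, 233.3808],
       [  0.    ,   0.    ,   1.    ]]), 'D': array([-0.0018,  0.    ,  0.    ,  0.    ,  0.    ]), 'cam_to_world': array([[-0.1752, -0.8459,  0.5038,  1.1662],
       [ 0.9845, -0.1532,  0.0853,  0.0369],
       [ 0.005 ,  0.511 ,  0.8596,  1.1838],
       [ 0.    ,  0.    ,  0.    ,  1.    ]])}
top {'intrinsics': array([[572.3428,   0.    , 324.3734],
       [  0.    , 572.3428, 239.0941],
       [  0.    ,   0.    ,   1.    ]]), 'D': array([0.0413, 0.    , 0.    , 0.    , 0.    ]), 'cam_to_world': array([[-0.0161,  0.9976, -0.067 ,  0.4649],
       [-0.9998, -0.0156,  0.0091, -0.0528],
       [ 0.008 ,  0.0672,  0.9977,  1.4339],
       [ 0.    ,  0.    ,  0.    ,  1.    ]])}
{'intrinsics': array([[352.    ,   0.    , 326.6997],
       [  0.    , 352.    , 236.328 ],
       [  0.    ,   0.    ,   1.    ]]), 'D': array([-0.0389,  0.    ,  0.    ,  0.    ,  0.    ]), 'T_tool_cam': array([[-0.0009,  0.9728,  0.2318,  0.0674],
       [ 1.    ,  0.0008,  0.0003,  0.0006],
       [ 0.0001,  0.2318, -0.9728, -0.1799],
       [ 0.    ,  0.    ,  0.    ,  1.    ]])}
```

View pics/top0.png

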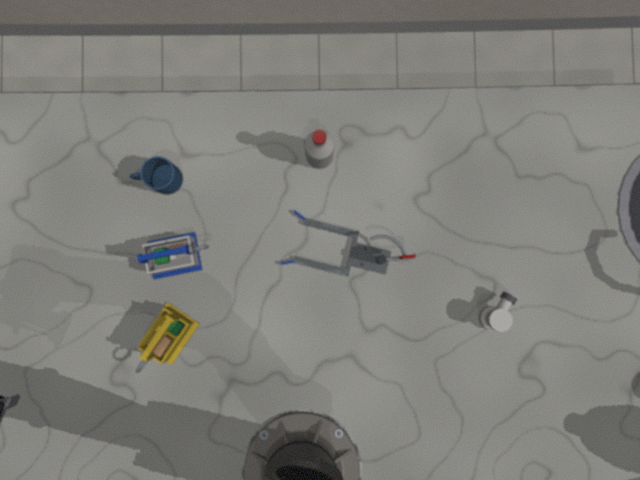

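View pics/scene0.png

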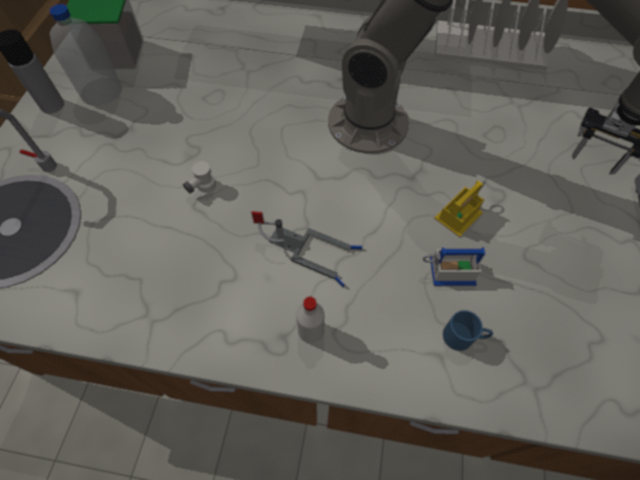

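The top view shows the caddy at about (172,255) with its ring to the right (-y). The dock runs from its mouth at about (290,240) to the post at about (380,257). The red tab is at (407,257), the mug at (161,175), the soap at (319,150), the trap at (497,318) and the yellow look-alike at (168,335).

```bash
cat > h.py <<'E'
import numpy as np,cv2
from station import r,sense,read_camera,calibration,order
from scipy.spatial.transform import Rotation as R
np.set_printoptions(precision=4,suppress=True)
def rot(q): return R.from_quat([q[1],q[2],q[3],q[0]])
def down(a):  # tool z down, tool y axis at world angle a
    y=np.array([np.cos(a),np.sin(a),0]);z=np.array([0,0,-1.]);x=np.cross(y,z)
    q=R.from_matrix(np.c_[x,y,z]).as_quat();return [q[3],q[0],q[1],q[2]]
def campose(n,s=None):
    c=calibration(n)
    if n!='wrist': return c,c['cam_to_world']
    T=np.eye(4);T[:3,:3]=rot(s['ee_rot']).as_matrix();T[:3,3]=s['tcp_pos'];return c,T@c['T_tool_cam']
def cast(c,T,uv,z):
    p=cv2.undistortPoints(np.float64(uv).reshape(-1,1,2),c['intrinsics'],c['D'])[:,0]
    d=np.c_[p[:,0],-p[:,1],-np.ones(len(p))]@T[:3,:3].T
    return T[:3,3]+d*((z-T[2,3])/d[:,2])[:,None]
def proj(c,T,P):
    q=(np.atleast_2d(P)-T[:3,3])@T[:3,:3];q=q*[1,-1,-1]
    return cv2.projectPoints(q,np.zeros(3),np.zeros(3),c['intrinsics'],c['D'])[0][:,0]
def blobs(p,lo,hi,amin=15):
    m=cv2.inRange(cv2.cvtColor(p,cv2.COLOR_RGB2HSV),lo,hi)
    n,l,st,ce=cv2.connectedComponentsWithStats(m)
    return [(l==i,st[i],ce[i]) for i in range(1,n) if st[i,4]>=amin]
BLUE=((105,110,60),(130,255,255));RED1=((0,140,80),(8,255,255))
def shot(name,tag):
    s=sense();p,d=read_camera(name);cv2.imwrite(f'pics/{tag}.png',p[:,:,::-1]);np.savez(f'pics/{tag}.npz',p=p,d=d,q=s['ee_rot'],t=s['tcp_pos']);return s,p,d
E
python3 - <<'E'
from h import *
for n in('top','scene'):
    p=np.load(f'pics/{n}0.npz')['p'];c,T=campose(n)
    for nm,b in(('blue',BLUE),('red',RED1)):
        for m,st,ce in blobs(p,*b): print(n,nm,st,ce,[cast(c,T,ce,z)[0,:2] for z in(0,.1)])
    for uv in ([352,254],[383,258],[303,218],[295,262]): 
        if n=='top':print(uv,cast(c,T,uv,.015))
E
```

```text
top blue [160 164  16   6  31] [167.9032 166.5484] [array([0.7504, 0.3251]), array([0.7305, 0.2987])]
top blue [153 167   9  11  30] [157.3    172.2667] [array([0.7362, 0.3515]), array([0.7173, 0.3233])]
top blue [162 174  11   9  28] [167.6786 179.3214] [array([0.718 , 0.3257]), array([0.7004, 0.2993])]
top blue [295 211  10   9  24] [299.5417 215.3333] [array([ 0.6222, -0.0043]), array([ 0.6112, -0.0077])]
top blue [185 233  12  13  36] [192.4722 236.4444] [array([0.573, 0.264]), array([0.5655, 0.2419])]
top blue [137 246  52  17 319] [161.4451 253.7429] [array([0.531 , 0.3408]), array([0.5264, 0.3134])]
top blue [153 251  49  28 240] [178.2542 270.5875] [array([0.4883, 0.2992]), array([0.4867, 0.2746])]
top blue [281 261  13   3  24] [286.5417 261.9583] [array([0.5054, 0.0297]), array([0.5026, 0.024 ])]
top red [313 132  12  12 108] [318.8611 137.2407] [array([ 0.8205, -0.0561]), array([ 0.7957, -0.0558])]
[352, 254] [[ 0.5221 -0.1337  0.015 ]]
[383, 258] [[ 0.511  -0.2104  0.015 ]]
[303, 218] [[ 0.6137 -0.0134  0.015 ]]
[295, 262] [[0.5045 0.0079 0.015 ]]
scene blue [ 50   4  17  12 160] [58.125   9.5875] [array([-0.4069, -1.3585]), array([-0.274 , -1.2406])]
scene blue [351 246  11   3  30] [355.8333 246.9667] [array([0.5   , 0.0281]), array([0.5563, 0.0289])]
scene blue [440 248  45  14 292] [462.2021 252.0685] [array([0.4615, 0.3372]), array([0.521 , 0.3118])]
scene blue [335 277   9   9  26] [338.9231 280.8462] [array([ 0.6168, -0.0039]), array([ 0.6633, -0.0004])]
scene blue [434 279  42   6 170] [454.2588 282.4647] [array([0.5641, 0.3171]), array([0.6149, 0.2934])]
scene red [ 20 150  16   7  45] [ 27.9333 153.0222] [array([ 0.3399, -1.0958]), array([ 0.4097, -1.0001])]
scene red [252 212  10   3  18] [256.0556 212.6667] [array([ 0.4351, -0.2903]), array([ 0.4969, -0.2627])]
scene red [304 297  12  13 122] [309.5    302.9426] [array([ 0.6969, -0.073 ]), array([ 0.7366, -0.0637])]
```

```bash
python3 - <<'E'
from h import *
for a in(-.25,.22,np.pi-.25,np.pi+.22-2*np.pi):
    for P in([.52,-.02,.27],[.525,.31,.27],[.525,.31,.1],[.54,-.08,.1]):
        print(round(a,2),P,r.solve_ik(P,down(a)))
for a in(-.25,np.pi-.25):
    try: r.move_to([.52,-.03,.27],down(a)); print('moved',a);break
    except r.Unreachable: print('no',a)
s,p,d=shot('wrist','w1');print(s['time'],s['tcp_pos'])
E
```

```text
-0.25 [0.52, -0.02, 0.27] [-0.827   0.1316  0.829   1.9048 -0.1062  1.1497 -0.2088]
-0.25 [0.525, 0.31, 0.27] [-1.0522  0.2906  0.5197  1.705  -0.1541  1.1867 -0.7427]
-0.25 [0.525, 0.31, 0.1] [-0.9969  0.4687  0.4671  1.8715 -0.2708  0.8638 -0.6457]
-0.25 [0.54, -0.08, 0.1] [-0.6591  0.4807  0.8878  2.03   -0.4944  0.8571  0.2584]
0.22 [0.52, -0.02, 0.27] [-0.7954  0.1281  0.7917  1.9037 -0.0997  1.1496  0.2531]
0.22 [0.525, 0.31, 0.27] [-0.9823  0.2818  0.4293  1.7011 -0.1252  1.1858 -0.3008]
0.22 [0.525, 0.31, 0.1] [-0.9322  0.4554  0.3802  1.8677 -0.2173  0.8589 -0.2244]
0.22 [0.54, -0.08, 0.1] [-0.6218  0.4585  0.8318  2.0284 -0.4527  0.8451  0.6877]
2.89 [0.52, -0.02, 0.27] [ 0.8102  0.2441 -1.0301  1.8236  0.2242  1.1991  2.6025]
2.89 [0.525, 0.31, 0.27] [-0.6186  0.2708 -0.0252  1.6792  0.0072  1.1917  2.2461]
2.89 [0.525, 0.31, 0.1] [-0.5471  0.4354 -0.1173  1.8435  0.0648  0.8664  2.196 ]
2.89 [0.54, -0.08, 0.1] [ 0.8321  0.5404 -1.0249  1.9476  0.5615  0.9717  2.4283]
-2.92 [0.52, -0.02, 0.27] [-1.1343  0.2324  1.2432  1.9138 -0.2399  1.1624 -2.7243]
-2.92 [0.525, 0.31, 0.27] [-0.5561  0.2736 -0.1024  1.6753  0.0297  1.1943  2.6959]
-2.92 [0.525, 0.31, 0.1] [-0.4742  0.441  -0.2106  1.8388  0.1167  0.8737  2.6213]
-2.92 [0.54, -0.08, 0.1] [-0.8334  0.6838  1.2123  2.0367 -0.7842  0.9929 -2.1354]
moved -0.25
2.6333 [ 0.5202 -0.029   0.2699]
```

View pics/w1.png

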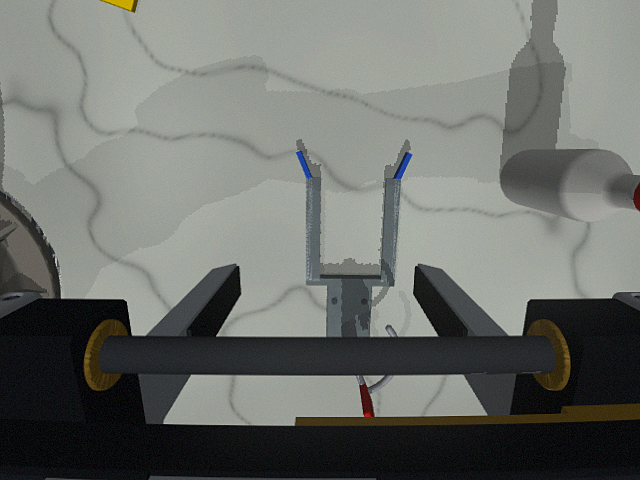

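```bash
python3 - <<'E'
from h import *
f=np.load('pics/w1.npz');p=f['p'];s=dict(ee_rot=f['q'],tcp_pos=f['t']);c,T=campose('wrist',s)
print(T[:3,3])
a=-.25;ax=np.array([np.cos(a),np.sin(a)])
for m,st,ce in blobs(p,*BLUE):
    ys,xs=np.nonzero(m);print(st,ce)
    b=cv2.boxPoints(cv2.minAreaRect(np.c_[xs,ys].astype(np.float32)));print(np.c_[b,cast(c,T,b,.0155)[:,:2]])
    # depth-based height
    d=f['d'][m];print('depth',np.median(d))
for m,st,ce in blobs(p,*RED1): print('red',st,ce,cast(c,T,ce,.127))
g=cv2.cvtColor(p,cv2.COLOR_RGB2GRAY)
for row in(195,215,235,255): print(row,g[row,300:405])
print(g[255:300,350])
cv2.imwrite('pics/crop1.png',cv2.resize(p[130:420,280:440,::-1],None,fx=2.05*1,fy=2.05,interpolation=cv2.INTER_CUBIC))
E
```

```text
[0.5367 0.0367 0.4497]
[296 151  16  29 167] [303.6287 164.2395]
[[295.5355 152.0148   0.4999   0.0463]
 [300.8166 149.8402   0.5067   0.0472]
 [312.1243 177.3018   0.5115   0.0122]
 [306.8432 179.4763   0.5046   0.0113]]
depth 0.4256063
[394 152  18  28 178] [403.0281 165.6124]
[[392.6    177.8      0.6067  -0.0125]
 [406.0001 151.       0.629    0.0149]
 [412.4001 154.2      0.6358   0.0093]
 [399.0001 181.       0.6136  -0.0182]]
depth 0.42595363
red [363 412   9   5  30] [367.     414.2667] [[ 0.5107 -0.2415  0.127 ]]
195 [164 165 165 162 166 163 135 102 106 116 111 117 112  97  97  96  97  97
  93  93 118 155 154 157 156 152 166 167 168 166 163 164 167 163 165 166
 166 165 165 168 160 161 168 166 169 163 162 168 168 162 164 165 162 163
 161 161 159 161 162 161 161 160 164 167 164 160 165 164 168 166 167 166
 167 165 168 167 166 168 167 168 172 173 177 122  98  59 103 102 100  98
  97 100  91  94 122 130 105 128  94  87 152 138 151 151 154]
215 [163 161 161 166 165 152 102 107 114 121 105 100 104 100 100  95  97  98
  95  91 132 149 155 154 149 163 161 162 165 170 166 170 166 165
[... 635 characters left out ...]
 97 101  96  98  96  94
  96  98  94 112 129 111  91 121 163 176 172 173 174 174 174]
255 [162 161 159 165 164 158 120 127 113 108  96 100 100  98 100  96  98  97
  96  79  95 145 154 147 147 161 166 162 163 162 165 164 162 163 166 165
 163 163 162 162 164 162 165 168 168 164 166 168 168 167 166 169 164 165
 164 166 170 159 165 166 167 166 164 165 166 167 168 166 170 166 167 171
 168 171 170 169 162 172 170 174 132 103  77  95  95  98  95  96  99  96
  97 100 107 128 118 111 144 156 170 170 171 171 170 171 171]
[166 169 163 112 112 119 117 121 117 116 123 123 120 116 118 118 116 107
 115 101  37  47  43  48  73  68  74  69  72  72  65  61  71  73  73  66
  70  72  65  74  65  75  70  69  64]
```

View pics/crop1.png

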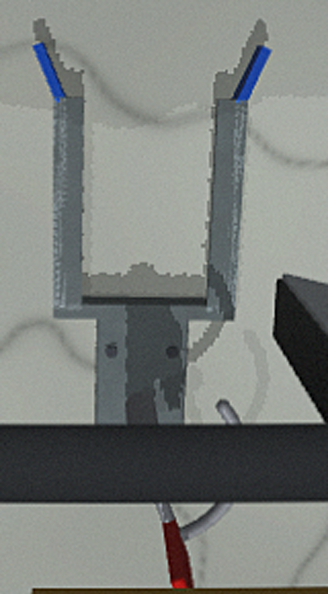

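```bash
python3 - <<'E'
from h import *
f=np.load('pics/w1.npz');p=f['p'];s=dict(ee_rot=f['q'],tcp_pos=f['t']);c,T=campose('wrist',s)
L=cast(c,T,[[320,195],[320,215],[320,235],[320.5,255]],.0155)[:,:2]
Rr=cast(c,T,[[385.5,195],[384.5,215],[383.5,235],[382.5,255]],.0155)[:,:2]
for X in(L,Rr): 
    v=X[0]-X[-1];print(X[0],X[-1],'yaw',-np.degrees(np.arctan2(v[0],v[1])))
a=np.radians(-14.8);ax=np.array([np.cos(a),np.sin(a)]);ay=np.array([-np.sin(a),np.cos(a)])
O=np.array([.5418,-.067])
print('lips dock x',(L-O)@ax,(Rr-O)@ax)
print('stop', (cast(c,T,[350,274.5],0)[0,:2]-O)@ay)
print('tip',(cast(c,T,[390,329],.075)[0,:2]-O)@np.c_[ax,ay],'tab', (cast(c,T,[[364,386],[367,414]],.127)[:,:2]-O)@np.c_[ax,ay])
# depth->heights of guides and yaw check
E
```

```text
[ 0.5154 -0.0111] [ 0.4967 -0.0859] yaw -14.037075317204263
[ 0.5939 -0.031 ] [ 0.574  -0.1056] yaw -14.921587585208869
lips dock x [-0.0398 -0.0396 -0.0395 -0.0387] [0.0411 0.0411 0.041  0.041 ]
stop -0.061469901742849595
tip [ 0.0442 -0.1019] tab [[ 0.0099 -0.1409]
 [ 0.0145 -0.1763]]
```

The close view agrees with the stated sizes: the lips measure 80 mm apart, the flare 126 mm, and the hook is at q≈0.28. Next I look at the caddy.

```bash
python3 - <<'E'
from h import *
r.move_to([.515,.38,.27],down(.22))
s,p,d=shot('wrist','w2');print(s['time'],s['tcp_pos'])
c,T=campose('wrist',s)
for m,st,ce in blobs(p,*BLUE,60):
    ys,xs=np.nonzero(m);print(st,ce,np.median(d[m]))
    b=cv2.boxPoints(cv2.minAreaRect(np.c_[xs,ys].astype(np.float32)))
    print(np.c_[b,cast(c,T,b,.008)[:,:2],cast(c,T,b,.12)[:,:2]])
E
```

```text
4.2 [0.516  0.3782 0.2704]
[ 287  213   77   91 1307] [323.137  247.8064] 0.45607862
[[285.1684 300.7796   0.4882   0.2414   0.4916   0.2928]
 [288.0281 212.1299   0.4691   0.3615   0.4772   0.3825]
 [363.079  214.551    0.563    0.3789   0.5474   0.3955]
 [360.2194 303.2006   0.5883   0.2598   0.5663   0.3066]]
[ 313  226   23  112 1707] [323.4605 281.1095] 0.35258892
[[312.8951 336.9339   0.536    0.1964   0.5272   0.2592]
 [315.2629 225.6439   0.5065   0.3517   0.5052   0.3752]
 [335.2964 226.0702   0.5317   0.3567   0.5241   0.3789]
 [332.9286 337.3602   0.5634   0.2018   0.5477   0.2632]]
[492 228  40  81 542] [512.1402 271.8469] 0.392202
[[480.6827 236.7643   0.7198   0.3836   0.6645   0.399 ]
 [503.2649 227.023    0.7448   0.4024   0.6831   0.413 ]
 [535.7621 302.3575   0.8246   0.3117   0.7427   0.3453]
 [513.1799 312.0989   0.7984   0.2913   0.7232   0.3301]]
[470 234  27  37 216] [483.3056 253.5278] 0.42431164
[[467.0589 238.2353   0.7028   0.3778   0.6518   0.3947]
 [489.4118 232.6471   0.7293   0.3913   0.6716   0.4047]
 [497.8824 266.5294   0.7554   0.3497   0.6911   0.3736]
 [475.5294 272.1176   0.7283   0.3358   0.6709   0.3633]]
[465 271  30  31 288] [479.75   285.3438] 0.47274908
[[462.8001 293.4      0.7208   0.3031   0.6653   0.3389]
 [476.8001 265.4      0.727    0.3451   0.6699   0.3703]
 [495.6001 274.8      0.7562   0.3379   0.6917   0.3649]
 [481.6001 302.8      0.7505   0.2954   0.6874   0.3331]]
```

View pics/w2.png

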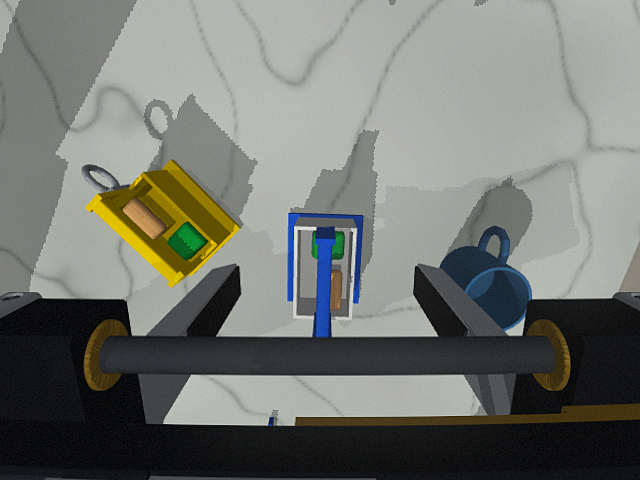

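```bash
python3 - <<'E'
from h import *
f=np.load('pics/w2.npz');p=f['p'];d=f['d'];s=dict(ee_rot=f['q'],tcp_pos=f['t']);c,T=campose('wrist',s)
print(T[:3,3])
a=np.radians(10.8);A=np.array([[np.cos(a),-np.sin(a),0],[np.sin(a),np.cos(a),0],[0,0,1]])
for q in([-48,60,8],[48,60,8],[-7,50,120],[7,50,120],[7,50,104],[-35,56,66],[35,56,66],[35,-56,66]):
    print(q,proj(c,T,A@(np.array(q)/1000)+[.527,.311,0]))
def pt(u,v):
    q=cv2.undistortPoints(np.float64([[[u,v]]]),c['intrinsics'],c['D'])[0,0];z=d[v,u]
    return T[:3,:3]@np.array([q[0]*z,-q[1]*z,-z])+T[:3,3]
for u,v in((324,235),(325,242),(324,260),(323,300),(323,325),(296,240),(357,240),(300,316),(340,318),(292,214),(292,216),(360,217),(292,290)): print(u,v,pt(u,v),p[v,u])
E
```

```text
[0.5014 0.4444 0.4503]
[-48, 60, 8] [[287.6081 212.452 ]]
[48, 60, 8] [[362.9981 214.5229]]
[-7, 50, 120] [[317.3364 243.0183]]
[7, 50, 120] [[331.7748 243.4081]]
[7, 50, 104] [[331.5607 239.4314]]
[-35, 56, 66] [[293.6103 224.9709]]
[35, 56, 66] [[356.3738 226.6827]]
[35, -56, 66] [[351.8647 318.6677]]
324 235 [0.5159 0.3649 0.1065] [28 40 81]
325 242 [0.5178 0.3612 0.1193] [ 28  81 198]
324 260 [0.5206 0.3438 0.1213] [ 24  73 174]
323 300 [0.5286 0.3025 0.1214] [ 27  73 175]
323 325 [0.5347 0.2745 0.1195] [ 27  73 174]
296 240 [0.4881 0.3429 0.0651] [228 230 227]
357 240 [0.5632 0.3449 0.0085] [ 21  48 120]
300 316 [0.5108 0.2532 0.067 ] [217 215 213]
340 318 [0.558  0.2601 0.0654] [207 204 204]
292 214 [0.4744 0.3601 0.0075] [ 27  76 196]
292 216 [0.475  0.3579 0.0094] [ 35  86 191]
360 217 [0.5598 0.3751 0.0087] [ 27  59 140]
292 290 [0.4943 0.2593 0.0094] [  0  54 168]
```

```bash
cat >> h.py <<'E'
DY=np.radians(-14.6);DA=np.array([[np.cos(DY),-np.sin(DY)],[np.sin(DY),np.cos(DY)]]);DO=np.array([.5425,-.0685])
def dk(x,y,z): return [*(DO+DA@[x,y]),z]
def todk(P): return np.r_[(np.array(P[:2])-DO)@DA,P[2]]
def st(t=''):
    s=sense();print(t,round(s['time'],2),'tcp',s['tcp_pos'],'dock',todk(s['tcp_pos']),'F',s['force'],'gap',round(s['finger_gap'],3));return s
E
python3 - <<'E'
from h import *
q=down(np.radians(10.8))
r.move_to([.527,.311,.18],q); r.move_straight([.527,.311,.093],.1); st('at')
r.set_gripper(0,40); st('grip')
r.move_straight([.527,.311,.128],.1); st('lift')
r.move_straight(dk(0,.190,.128),.15,attitude=down(DY)); st('pre')
print(r.move_straight(dk(0,.190,.090),.03,until_force=4)); st('low')
s,p,d=shot('wrist','w3')
shot('scene','s3')
E
```

```text
at 5.8 tcp [0.5274 0.3112 0.0936] dock [-0.1103  0.3636  0.0936] F [ 0.9332 -0.0596 -0.6696] gap 1.003
grip 7.0 tcp [0.527  0.311  0.0929] dock [-0.1107  0.3633  0.0929] F [ 1.2057  0.6473 -1.6935] gap 0.144
lift 7.5 tcp [0.5269 0.3112 0.1281] dock [-0.1108  0.3635  0.1281] F [-0.1199  0.2006 -3.7634] gap 0.142
pre 9.03 tcp [0.5902 0.1164 0.1279] dock [-0.0005  0.191   0.1279] F [ 0.4819  0.5462 -2.6724] gap 0.143
True
low 10.09 tcp [0.5904 0.1153 0.0928] dock [-0.      0.19    0.0928] F [-0.9539 -0.0323  7.5783] gap 0.145
```

View pics/s3.png

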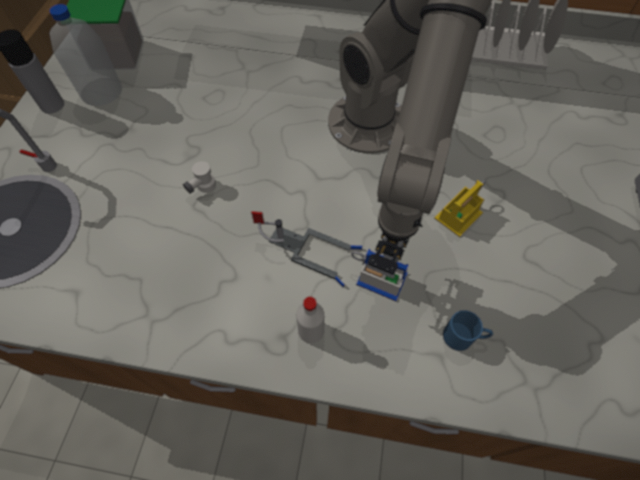

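The caddy, at about (382,273), is flat, gripped and squared up in front of the mouth. The soap at (310,315) and the mug are untouched. Next I slide it in.

```bash
python3 - <<'E'
from h import *
print(r.move_straight(dk(0,.19,.0935),.05))
for y,v in((.10,.08),(.06,.04),(.015,.05)):
    hit=r.move_straight(dk(0,y,.0935),v,until_force=15); st(f'{y} {hit}')
    if hit: break
else:
    print(r.move_straight(dk(0,-.008,.0935),.03,until_force=15)); st('home?')
shot('wrist','w4')
E
```

```text
False
0.1 False 11.72 tcp [0.5679 0.0288 0.0934] dock [0.     0.1006 0.0934] F [ 0.9432 -0.1798 -4.04  ] gap 0.147
0.06 False 12.87 tcp [ 0.5577 -0.0102  0.0935] dock [-0.      0.0603  0.0935] F [ 0.4807  0.455  -3.1743] gap 0.149
0.015 False 13.92 tcp [ 0.5464 -0.0537  0.0935] dock [0.     0.0153 0.0935] F [ 0.5937  0.6439 -4.1437] gap 0.142
True
home? 14.47 tcp [ 0.5424 -0.0688  0.0937] dock [-0.     -0.0003  0.0937] F [ 1.392   3.2612 -0.2222] gap 0.147
```

```bash
python3 - <<'E'
from h import *
r.move_straight(dk(0,-.0003,.0925),.03,until_force=5)
print(r.move_straight(dk(0,-.006,.0925),.02,until_force=18)); st('pushed')
r.set_gripper(1.0); s=st('open')
r.move_straight([*s['tcp_pos'][:2],.2],.12)
r.move_straight(dk(0,0.07,.27),.2)
st('up');shot('wrist','w5')
E
```

```text
True
pushed 15.0 tcp [ 0.5426 -0.0682  0.0935] dock [0.0001 0.0003 0.0935] F [-0.0706  5.1704  4.2768] gap 0.142
open 16.28 tcp [ 0.5423 -0.068   0.093 ] dock [-0.0003  0.0004  0.093 ] F [ 0.4786 -0.262   1.1107] gap 1.0
up 17.97 tcp [ 0.5595 -0.0014  0.269 ] dock [-0.0004  0.0692  0.269 ] F [-0.6188 -0.4989 -0.1133] gap 1.0
```

View pics/w5.png

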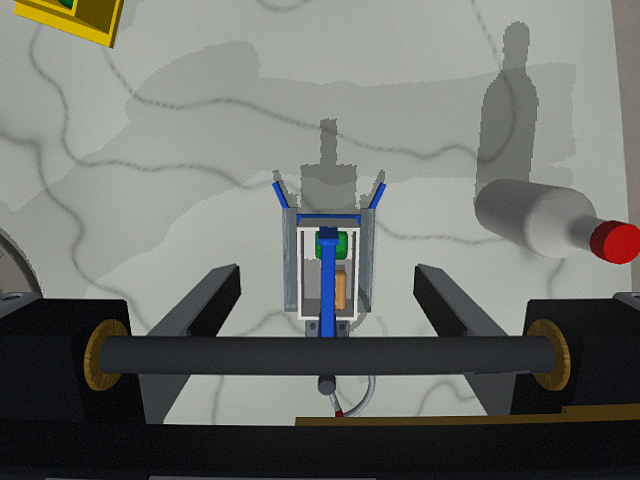

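```bash
python3 - <<'E'
from h import *
f=np.load('pics/w5.npz');p=f['p'];s=dict(ee_rot=f['q'],tcp_pos=f['t']);c,T=campose('wrist',s)
m=cv2.inRange(cv2.cvtColor(p,cv2.COLOR_RGB2HSV),*BLUE)
for u in(305,315,345,352):
    v=np.nonzero(m[205:225,u])[0]+205; print(u,v.min(),v.max(),todk(cast(c,T,[u,v.min()-.5],.008)[0]))
for m,st_,ce in blobs(p,*BLUE,60):
    ys,xs=np.nonzero(m);b=cv2.boxPoints(cv2.minAreaRect(np.c_[xs,ys].astype(np.float32)))
    print([todk(x)[:2] for x in cast(c,T,b,.0155)])
print('predicted rows of foot edge', proj(c,T,[dk(0,.06,.008),dk(0,.06,0)]))
print('post top',[todk(cast(c,T,[327,383],z)[0]) for z in(.09,.12,.15)])
PP=lambda q,rad,t:DO+DA@(np.array([0,-.134])+np.array([rad*np.cos(q-np.pi/2)-t*np.sin(q-np.pi/2),rad*np.sin(q-np.pi/2)+t*np.cos(q-np.pi/2)]))
for q in(.28,.8,1.4,2.0): print(q,PP(q,.055,-.012),r.solve_ik([*PP(q,.055,-.012),.09],down(q-np.pi/2+DY)))
E
```

```text
305 214 217 [-0.0299  0.0616  0.008 ]
315 214 217 [-0.0172  0.0617  0.008 ]
345 214 217 [0.0208 0.0617 0.008 ]
352 214 217 [0.0297 0.0618 0.008 ]
[array([-0.0703,  0.1001]), array([-0.0625,  0.1034]), array([-0.0488,  0.0704]), array([-0.0567,  0.0669])]
[array([0.0486, 0.07  ]), array([0.0628, 0.1025]), array([0.0703, 0.0991]), array([0.0562, 0.0665])]
[array([-0.0394,  0.0623]), array([0.0392, 0.0624]), array([0.0395, 0.0472]), array([-0.0397,  0.047 ])]
[array([-0.0133,  0.047 ]), array([0.0119, 0.0471]), array([ 0.0133, -0.1072]), array([-0.014 , -0.1074])]
predicted rows of foot edge [[328.5869 214.8148]
 [328.5916 213.7528]]
post top [array([-0.0013, -0.1253,  0.09  ]), array([-0.0012, -0.1034,  0.12  ]), array([-0.0011, -0.0816,  0.15  ])]
0.28 [ 0.4981 -0.2535] [-0.3193  0.5239  0.8858  2.0084 -0.5374  0.8584 -0.6791]
0.8 [ 0.527  -0.2514] [-0.3087  0.5581  0.8632  1.9518 -0.5479  0.8829 -0.1834]
1.4 [ 0.5539 -0.2318] [-0.3055  0.561   0.803   1.9122 -0.5165  0.887   0.3333]
2.0 [ 0.565  -0.2004] [-0.2975  0.525   0.7057  1.9112 -0.4412  0.8652  0.8094]
```

The caddy is home: its foot edge is within 1 pixel of the prediction, and the guides fall where expected. Next is the hook.

```bash
cat >> h.py <<'E'
PP=lambda q,rad,t,z=.09:[*(DO+DA@(np.array([0,-.134])+R.from_euler('z',q-np.pi/2).as_matrix()[:2,:2]@[rad,t])),z]
E
python3 - <<'E'
from h import *
q0=.28; at=lambda q:down(q-np.pi/2+DY)
r.set_gripper(0,20)
r.move_to(PP(q0,.055,-.045,.2),at(q0)); r.move_straight(PP(q0,.055,-.045),.12); st('start')
print(r.move_straight(PP(q0,.055,-.016),.06,until_force=8)); st('near')
for q in np.r_[q0:1.8:.19]:
    h=r.move_straight(PP(q,.055,-.012),.06,attitude=at(q),until_force=10)
    st(f'q{q:.2f} {h}')
    if h: break
shot('wrist','w6');shot('scene','s6')
E
python3 -c "
import cv2
p=cv2.imread('pics/s6.png');cv2.imwrite('pics/s6c.png',cv2.resize(p[170:330,220:420],None,fx=3.7,fy=3.7,interpolation=2))"
```

```text
start 21.58 tcp [ 0.4655 -0.2545  0.0906] dock [-0.0277 -0.1994  0.0906] F [-0.5614 -0.066   0.4783] gap 0.001
False
near 22.22 tcp [ 0.4939 -0.2537  0.0898] dock [-0.0004 -0.1914  0.0898] F [-0.4708  0.3297 -0.2647] gap 0.001
q0.28 False 22.47 tcp [ 0.4982 -0.2535  0.09  ] dock [ 0.0037 -0.1902  0.09  ] F [0.4237 0.3621 0.2232] gap 0.002
q0.47 False 22.81 tcp [ 0.5086 -0.2546  0.0901] dock [ 0.0141 -0.1886  0.0901] F [-0.6257 -0.6814 -1.335 ] gap 0.005
q0.66 False 23.15 tcp [ 0.5191 -0.2535  0.09  ] dock [ 0.024  -0.1849  0.09  ] F [-0.1607  0.1611 -0.1424] gap 0.006
q0.85 False 23.49 tcp [ 0.5292 -0.2505  0.09  ] dock [ 0.0331 -0.1795  0.09  ] F [-0.3993 -0.4732  0.2015] gap 0.001
q1.04 False 23.83 tcp [ 0.5387 -0.2457  0.09  ] dock [ 0.041  -0.1725  0.09  ] F [-0.2646 -0.2419  0.3339] gap 0.006
q1.23 False 24.18 tcp [ 0.5471 -0.2391  0.09  ] dock [ 0.0475 -0.164   0.09  ] F [-0.4739 -0.7898  0.5511] gap 0.003
q1.42 False 24.52 tcp [ 0.5542 -0.2312  0.09  ] dock [ 0.0523 -0.1545  0.09  ] F [ 0.2079 -0.1407  0.8606] gap 0.007
q1.61 False 24.86 tcp [ 0.5596 -0.222   0.09  ] dock [ 0.0552 -0.1442  0.09  ] F [-0.0783 -0.0619  0.471 ] gap 0.006
```

View pics/s6c.png

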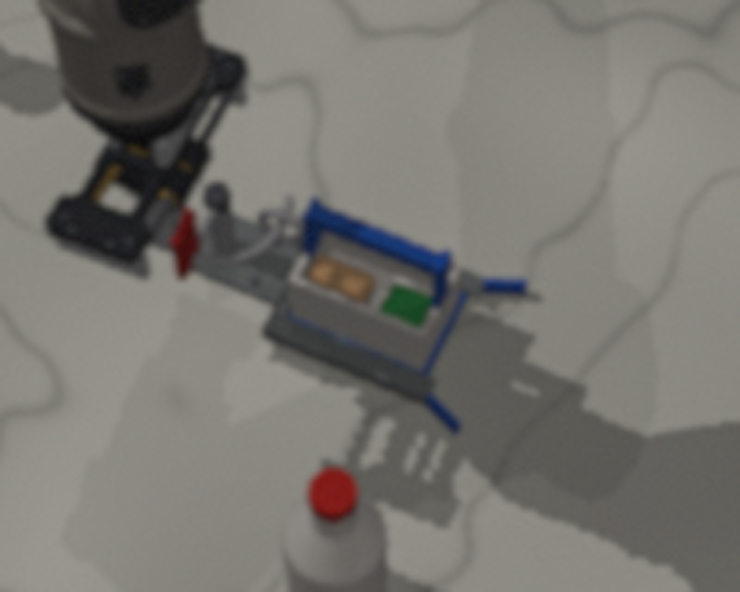

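The tab, at crop (185,240), is being pushed round. The arc now reaches into the ring at about (285,215), with no contact force. I continue to the end stop.

```bash
python3 - <<'E'
from h import *
at=lambda q:down(q-np.pi/2+DY)
h=False
for q in(1.75,1.9,2.0,2.08,2.15):
    h=r.move_straight(PP(q,.055,-.012),.04,attitude=at(q),until_force=12)
    s=st(f'q{q:.2f} {h}')
    if h: break
d=todk(s['tcp_pos'])[:2]-[0,-.134]
print('implied q',np.arctan2(d[1],d[0])+np.pi/2+np.arcsin(.012/np.hypot(*d)))
qn=q
r.move_straight(PP(qn,.055,-.04),.1); 
p=PP(qn,.055,-.04,.25);r.move_straight(p,.15)
r.move_to(dk(.0,.09,.33),down(DY)); st('clear')
s,p,d=shot('wrist','w7');shot('scene','s7');shot('top','t7')
a=cv2.imread('pics/w7.png')[180:420,210:450];b=cv2.imread('pics/s7.png')[190:310,230:390]
t=cv2.imread('pics/t7.png')[190:290,270:430]
rs=lambda i:cv2.resize(i,(390,int(390*i.shape[0]/i.shape[1])),interpolation=cv2.INTER_CUBIC)
A=rs(a);B=rs(b);C=rs(t);h=max(len(A),len(B)+len(C));o=np.zeros((h,780,3),np.uint8)
o[:len(A),:390]=A;o[:len(B),390:]=B;o[len(B):len(B)+len(C),390:]=C;cv2.imwrite('pics/m7.png',o)
E
```

```text
q1.75 False 25.31 tcp [ 0.5625 -0.2145  0.09  ] dock [ 0.0562 -0.1362  0.09  ] F [ 0.2527 -1.0095 -0.0373] gap 0.004
q1.90 False 25.67 tcp [ 0.5644 -0.2063  0.09  ] dock [ 0.0559 -0.1278  0.09  ] F [ 0.2143  0.532  -0.7299] gap 0.002
q2.00 True 25.89 tcp [ 0.5649 -0.2024  0.09  ] dock [ 0.0554 -0.1239  0.09  ] F [ 0.897  -3.2357  2.2401] gap 0.007
implied q 1.9654842268487513
clear 28.55 tcp [0.5651 0.0176 0.3295] dock [0.0002 0.089  0.3295] F [-0.1865 -0.2822  0.6013] gap 0.001
```

View pics/m7.png

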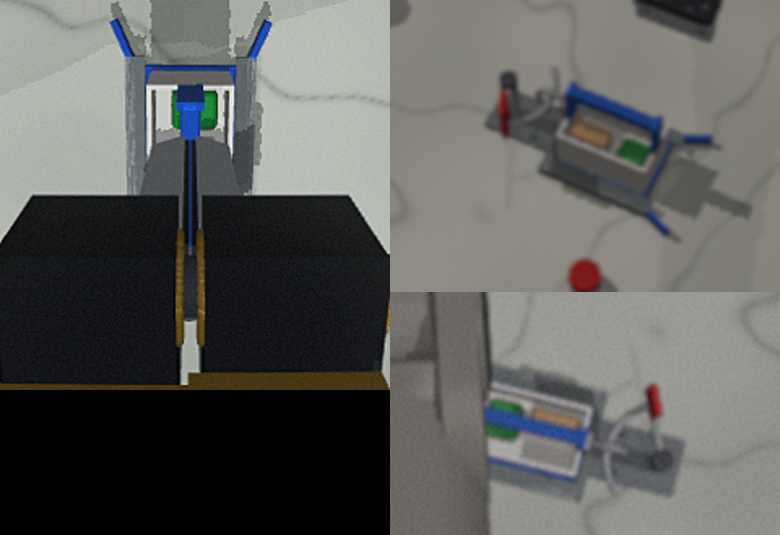

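The top crop shows the arc passing through the ring. The implied q is 1.965, so I push again, harder, to confirm this is the end stop.

```bash
python3 - <<'E'
from h import *
at=lambda q:down(q-np.pi/2+DY)
q=1.97
r.move_to(PP(q,.055,-.04,.25),at(q)); r.move_straight(PP(q,.055,-.04),.15); r.move_straight(PP(q,.055,-.018),.08,until_force=8)
h=r.move_straight(PP(2.0,.055,0),.03,until_force=22); s=st(f'push {h}')
d=todk(s['tcp_pos'])[:2]-[0,-.134]
print('implied q',np.arctan2(d[1],d[0])+np.pi/2+np.arcsin(.012/np.hypot(*d)))
r.move_straight(PP(q,.055,-.04),.1); r.move_straight(PP(q,.055,-.04,.25),.15)
r.move_to([.45,.25,.33],down(DY)); st('clear')
s,p,d=shot('top','t8');c,T=campose('top')
hsv=cv2.cvtColor(p,cv2.COLOR_RGB2HSV);m=cv2.inRange(hsv,(0,90,50),(12,255,255))|cv2.inRange(hsv,(170,90,50),(180,255,255))
n,l,stt,ce=cv2.connectedComponentsWithStats(m)
for i in range(1,n):
    if stt[i,4]>8:
        x=todk(cast(c,T,ce[i],.11)[0]);print(stt[i],ce[i],x,'q',np.arctan2(x[1]+.134,x[0])+np.pi/2)
p0=np.load('pics/top0.npz')['p']
for nm,(u,v) in dict(soap=(319,150),mug=(161,175),trap=(497,318),yellow=(168,335)).items():
    w=np.s_[v-22:v+22,u-22:u+22];print(nm,np.abs(p[w].astype(int)-p0[w]).mean())
cv2.imwrite('pics/t8c.png',cv2.resize(p[130:330,140:520,::-1],None,fx=2.1,fy=2.1,interpolation=2))
E
```

```text
push True 31.77 tcp [ 0.5647 -0.2026  0.0902] dock [ 0.0553 -0.1241  0.0902] F [ 1.4862 -5.6703  0.3768] gap 0.006
implied q 1.9629169352288385
clear 35.23 tcp [0.4504 0.2493 0.3298] dock [-0.1692  0.2843  0.3298] F [-0.1693  0.1934  0.0931] gap 0.002
[313 130  13  15 157] [318.9682 136.6561] [0.2408 0.0756 0.11  ] q 2.2868757144918788
[376 228   6  13  56] [378.0893 234.4107] [ 0.0502 -0.1121  0.11  ] q 1.9814374833813129
soap 4.972968319559229
mug 4.105371900826446
trap 5.466425619834711
yellow 18.607265840220386
```

View pics/t8c.png

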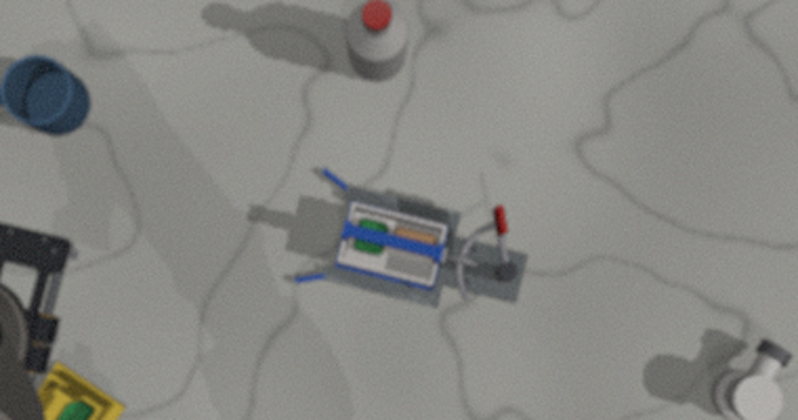

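The image gives q≈1.98, and the firmer push stopped at the same place. The caddy is home with the hook through its ring, and the bystanders have not moved. I hand the job in.

```bash
python3 -c "
from station import order;print(order.sign_off())"
```

```text
the job is handed in; nothing more can be done
None
```

The caddy is in the dock against the stop, the hook is closed through its ring, and the job was handed in at about 35 s of the 69 s allowed.

- **Caddy:** I gripped it by the handle, set it down in front of the mouth and slid it in ring first until it met the stop. It stopped at dock y ≈ 0.0 mm, and a second push of 18 N did not move it further. The camera put the foot's trailing edge within about 2 mm of its home position.
- **Hook:** I pushed the tab round with closed fingers, from q ≈ 0.28 to the end stop. A second push of 22 N stopped at the same place, and the last top view shows the arc passing through the ring.
- **Hook angle:** The finger position implies q ≈ 1.96 and the camera gives ≈ 1.98, against a nominal 2.0. I take that difference as measurement error, because the stop was firm and repeatable.
- **Bystanders:** The soap, mug and trap look unchanged between the first and last top views. The area around the yellow look-alike did differ, most likely because the parked arm and its shadow were in that part of the picture; I never went near it.
- **Robot:** It was parked clear of everything when I handed in.

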